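Slide the pin tin round the tubs and press it on the sprung stop

ROBOT

A 7-joint arm with a two-finger parallel gripper is mounted at the origin on a cart in front of the work surface, level with it; the furniture and walls round the work are solid. World frame = base frame: x ahead of the robot, y to its left, z up, the work surface at z = 0. Lengths are in m, angles in rad, forces in N, time in s.
With the tool pointing down it reaches from about 0.425 to 0.925 m from the base axis. Payload 6.8 kg.
Tool frame: the origin (TCP) lies between the finger pads; the fingertips stand 22 mm ahead of it and the grasp point (between the pads) lies 3 mm ahead of it; z points along the fingers, y is the direction in which the jaws open and shut (so a half turn about z gives the same grasp; the last joint's range is limited). The gripper opens to 85 mm and grips with 20 to 120 N. Pads are 22 mm wide; open, the fingers measure 114 mm over their backs; the gripper's body (76 mm by 85 mm) begins 54 mm behind the grasp point. The pads swing forward as they close: fully open they stand 13 mm farther back than shut.
Start: joints at [-0.108, 0.477, 0.022, 1.555, -0.011, 1.109, -0.083], TCP at [0.675, 0, 0.253] pointing down, gripper open.
Joint ranges: [-2.96, 2.96], [-0.34, 2.1], [-1.41, 1.46], [0.24, 2.44], [-1.37, 4.51], [0.17, 1.92], [-2.96, 2.96]. Speed limits (rad/s): [2.39, 2.39, 3.14, 3.14, 3.14, 3.14, 3.14].

INTERFACE

Orientations are given as a unit quaternion [w, x, y, z].
In Python, from station import bot gives the robot as it stands. The module is installed in compiled form; this text tells all that it offers.
- The arm moves only by the tool drive_tool, never from a script. Its argument "series" is one flat list of numbers, 7 for each row, row after row: the opening, from -1 (shut) to 1 (fully open), then the shift along the tool's x, y, z in mm, then the turn, a rotation vector about the tool's x, y, z in rad. In form: [jaw, x, y, z, wx, wy, wz, jaw, x, y, z, wx, wy, wz, ...]. A call has 1 to 12 rows; each row shifts and turns the commanded pose from where the row before left it, along the tool's axes as they then stand; what a row does not reach is not made up. A row lasts 1/8 s, in which the tool goes at most 62.5 mm and 10.7 degrees, less where a joint would pass 70% of its speed; a pose out of reach is approached as far as the arm can. A call with a gripper value outside its range is refused whole. The fingers move at their own pace and stop on an object; "force" is the grip in N (left out, the last holds). Time passes only in rows, so rows that do not move let the fingers close. It gives the time, the measured TCP pose, the force and the opening at its end, in the units of the state.
- bot.get_obs(): the state, without advancing time (a new reading comes with each control period).
- bot.read_camera(name): name is "scene" or "side" or "wrist"; returns a dict with "pixels" (480x640x3 uint8, blue, green, red), "camera_matrix" (3x3 intrinsics, pixels), "rvec" (rotation vector, rad) and "tvec" (3), from world to camera coordinates, as OpenCV has them. Camera axes: x right, y down, z forward; pixel columns grow to the right and rows downward; lengths in m; the calibration is good to about 2 mm. A picture is of the moment at which its call begins. There is no depth.
- bot.hand_in(): hands the job in, once; it reports no verdict.
The state is a dict: "t": time; "q": joint angles; "joint_vel": joint speeds; "joint_torque": joint torques, N m; "eef_pos": TCP position; "tool_rot": TCP orientation; "contact_force": force on the tool from outside, world axes, zero at the start; "torque": the same for the moment, N m; "gripper_width": opening from 0.0 (shut) to 1.0 (fully open).
Only numpy, scipy, OpenCV 4.12 (cv2) and the standard library are available. Lean on these libraries where they do the work, as an engineer would, in place of code of your own. Each camera call takes 0.05 s, during which the arm holds its last target. There are 200 camera calls.

TASK

Push the round tin along the bench top, without gripping, lifting or tipping it, round the two tubs that are fixed to the bench and into the open end of the rail holder. Press it in gently until it bears firmly on the sprung stop (about 12 newtons on the stop itself beyond the tin's own drag, never as much as 18; feel for it, because the stop's setting is not known), then draw back and leave the tin standing between the rails. Touch neither tub and leave the other things on the bench where they are.

Things in the scene. Friction and masses are not known exactly. Their poses are not given: they have to be found in the camera images.
- tin: round yellow tin with a metal lid, 58 mm diameter, 58 mm high, about 0.55 kg (sliding friction on the bench about 0.6, so it drags with about 3 N, more if pressed down), standing loose on the bench; origin at the centre of its underside, z up
- round_tub: round white tub with lid, 47 mm diameter, 50 mm high, fixed to the bench; origin at the centre of its underside. Must not be touched
- square_tub: square blue tub, 35 x 35 mm, 55 mm high, fixed to the bench; origin at the centre of its underside. Must not be touched
- holder: two aluminium rails fixed to the bench, 24 mm high, 75 mm long, inner faces 66 mm apart, no floor (the tin slides between them; it may touch them), flared lead-ins reaching 25 mm out in front, opening to about 90 mm, 110 mm over their outsides; 128 mm over the screw feet. Origin on the bench midway between the rails at their front end (the mouth); x points inward along the rails, the way to push
- stop_bracket: dark steel bracket 66 mm wide, 54 mm high, fixed behind the rails, carrying the sprung stop: a plunger with a round rubber face 28 mm in diameter, centred 36 mm above the bench. Origin on the bench at the bracket's front face, on the holder's centre line 100 mm inward of the mouth, axes as the holder's
- padlock: loose brass padlock lying flat, 68 x 42 x 17 mm, a bystander; origin at the centre of its underside
- brass_cylinder: loose brass lock cylinder, 35 mm diameter, 30 mm high, a bystander; origin at the centre of its underside
- tweezers: loose steel tweezers, 112 mm long, 14 mm wide, lying near the front edge of the bench along the edge, a bystander; origin at the middle
- hex_key: loose steel hex key, 75 x 28 mm, 5 mm thick, lying near the front edge of the bench, a bystander; origin at the middle
- stop_deepest (a point): where the centre of the unpressed plunger face is at its deepest setting, 62 mm inward of the mouth; the real face stands 0 to 16 mm nearer the mouth than this point, set by hand, different every time and not measured. It yields by about 1 mm per 3 N from the first touch (damped, 16 mm of travel), so the tin meets it with its axis 17 to 33 mm inward of the mouth
- cutter_knob (a point): centre of the black ball knob, 27 mm in diameter, at the end of the fixed lever that sticks out forward and upward from the red key cutter over the bench (the lever runs from it back to the machine). Keep the gripper's body and wrist clear of it. The cutter's 32 mm high base plate has its front edge 17 mm behind the knob's centre (further in x); the bench's front edge lies about 0.2 m in front of the knob
Mind the look-alikes: they are no part of the job. Leave any pink look-alike of the tin alone.

How it is judged:
By the outcome, as a careful person would: the job done as asked, in the order asked, and still so for the second after the job is handed in, with the robot touching nothing.
It also fails if it takes over 72 s, if anything falls off the work surface, if the arm or the gripper's body presses on something with over 40 N, if the wrist force passes 120 N, or if a joint passes its speed limit or range.

## Working session

There is one attempt and no reset: what is moved stays moved. The work goes in short steps, Python scripts to look and compute and a tool call to move; the robot and the scene stay as the last step left them, time stands still between calls to the robot, and variables do not carry over. Pictures are saved under pics/ and viewed, about 8 in all and at most 12, crops included, and the job is handed in when it is done.

Besides the shell and the picture viewer there is one more tool, called by a JSON object that holds its "op" and its "data". drive_tool: Moves the arm, as the interface text tells. Its arguments: {"type":"object","properties":{"series":{"type":"array"},"force":{"type":"number"}},"required":["series"]}

```bash
mkdir -p pics; cat > h.py <<'E'
import numpy as np,cv2
from station import bot
def cam(n,f=None):
    c=bot.read_camera(n)
    if f: cv2.imwrite('pics/'+f,c['pixels'])
    return c
def P(c,X):
    return cv2.projectPoints(np.float64(X).reshape(-1,1,3),np.float64(c['rvec']),np.float64(c['tvec']),np.float64(c['camera_matrix']),None)[0].reshape(-1,2)
def ray(c,uv,z):
    R=cv2.Rodrigues(np.float64(c['rvec']))[0];t=np.float64(c['tvec']).ravel();o=-R.T@t
    d=R.T@np.linalg.inv(np.float64(c['camera_matrix']))@np.array([uv[0],uv[1],1.])
    return o+d*(z-o[2])/d[2]
E
python3 - <<'E'
from h import *
import pickle
D={n:cam(n,n+'0.png') for n in('scene','side','wrist')}
pickle.dump(D,open('d0.pkl','wb'))
o=bot.get_obs();print({k:np.round(v,3) for k,v in o.items()})
for n in D:
    c=D[n];R=cv2.Rodrigues(np.float64(c['rvec']))[0];print(n,-R.T@np.float64(c['tvec']).ravel(),R[2])
E
```

```text
{'t': np.float64(0.15), 'q': array([-0.108,  0.478,  0.022,  1.556, -0.012,  1.109, -0.083]), 'joint_vel': array([ 0.001, -0.002,  0.   , -0.002,  0.002, -0.   , -0.   ]), 'joint_torque': array([ 2.0000e-03, -5.9692e+01,  1.6090e+00, -2.8149e+01,  1.3000e-02,
        7.0000e-03,  0.0000e+00]), 'eef_pos': array([0.675, 0.   , 0.253]), 'tool_rot': array([-0.   ,  0.707,  0.707, -0.001]), 'contact_force': array([-0.76 , -1.432,  0.206]), 'torque': array([0.077, 0.009, 0.07 ]), 'gripper_width': np.float64(0.999)}
scene [-0.08404719  1.14550362  0.64282336] [ 0.39826299 -0.8253449  -0.40024041]
side [-0.19948679  1.06519368  0.79252181] [ 0.46220769 -0.74124303 -0.48674718]
wrist [0.67583222 0.06558226 0.37344844] [-0.00234572 -0.26033071 -0.96551666]
```

View pics/scene0.png

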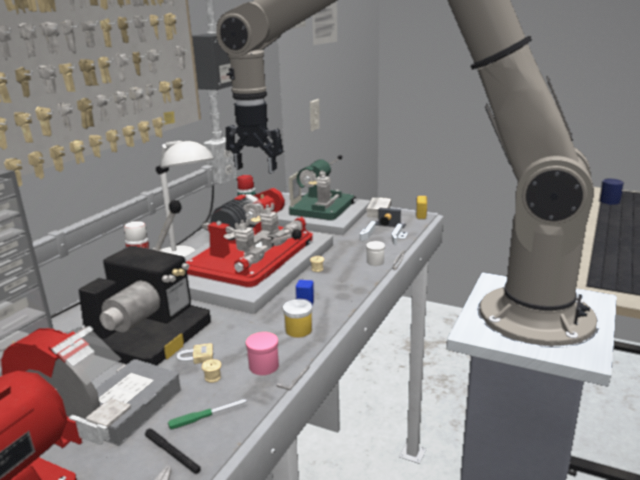

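View pics/wrist0.png

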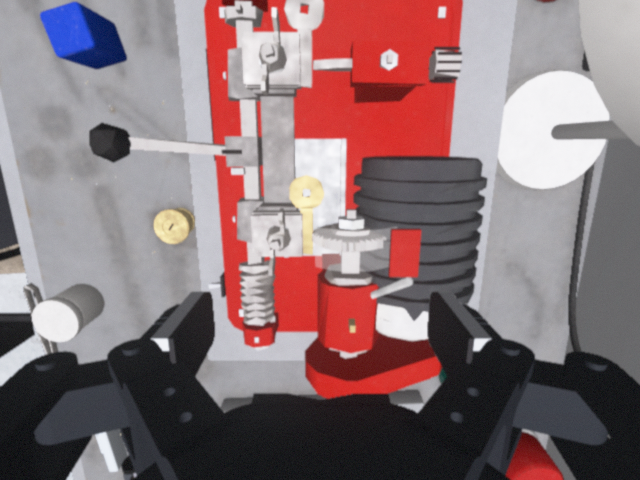

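View pics/side0.png

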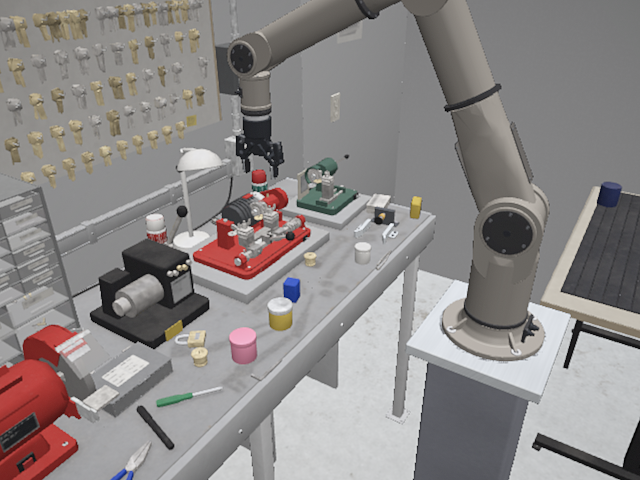

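The scene shows the yellow tin with a metal lid at (298,318) and the pink look-alike at (263,353). The blue square tub is at (305,292), the white tub at (375,253) and the holder at about (383,228) with the dark bracket behind it. The yellow thing at (421,208) is small and at the far end, so it isn't the tin. The tin at (298,318) fits the description; a crop should confirm it.

```bash
python3 - <<'E'
from h import *
import pickle
D=pickle.load(open('d0.pkl','rb'))
a=cv2.resize(D['side']['pixels'][240:340,230:330],None,fx=4,fy=4,interpolation=cv2.INTER_CUBIC)
b=cv2.resize(D['side']['pixels'][185:285,345:445],None,fx=4,fy=4,interpolation=cv2.INTER_CUBIC)
cv2.imwrite('pics/crop1.png',np.hstack([a,b]))
for n,u in {'scene':{'tin':(298,305,.058),'pink':(263,340,.058),'sq':(305,284,.055),'rt':(375.5,245,.05),'knob':(0,0,.1),'cyl':(317.5,259,.03),'yel':(421,200,.05)},'side':{'tin':(280,304,.058),'sq':(292,282,.055),'rt':(363,247,.05),'hold':(383,226,.024),'cyl':(311,255,.03)},'wrist':{'cyl':(168,226,.03),'rt':(55,317,.05),'sq':(65,30,.055)}}.items():
    for k,v in u.items(): print(n,k,ray(D[n],v[:2],v[2]).round(4))
E
```

```text
scene tin [0.4325 0.2476 0.058 ]
scene pink [0.4301 0.3857 0.058 ]
scene sq [0.465  0.1562 0.055 ]
scene rt [ 0.405  -0.1075  0.05  ]
scene knob [ 69.7535 -51.5222   0.1   ]
scene cyl [ 0.522  -0.0158  0.03  ]
scene yel [ 0.4017 -0.4725  0.05  ]
side tin [0.4296 0.2553 0.058 ]
side sq [0.4621 0.1603 0.055 ]
side rt [ 0.4    -0.0977  0.05  ]
side hold [ 0.4313 -0.2885  0.024 ]
side cyl [ 0.5184 -0.0113  0.03  ]
wrist cyl [ 0.524  -0.0148  0.03  ]
wrist rt [ 0.4092 -0.1036  0.05  ]
wrist sq [0.4705 0.152  0.055 ]
```

View pics/crop1.png

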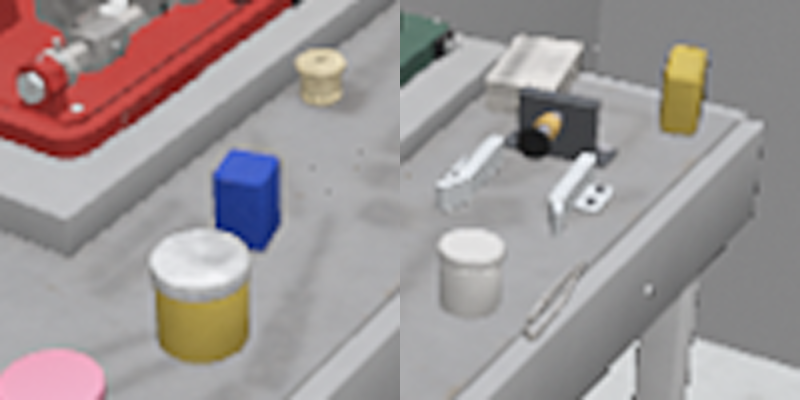

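The crop confirms the yellow tin with the metal lid. It also shows the holder mouth facing +y, towards the tubs, with the black plunger face in front of the bracket. Next I'll look at the holder from above.

{"op": "drive_tool", "data": {"series": [1,-20,-40,0,0,0,0,1,-30,-40,0,0,0,0,1,-35,-35,0,0,0,0,1,-35,-30,0,0,0,0,1,-35,-25,0,0,0,0,1,-35,-20,0,0,0,0,1,-35,-20,0,0,0,0,1,-35,-15,0,0,0,0,1,-35,0,0,0,0,0,1,-35,0,0,0,0,0,1,0,0,0,0,0,0,1,0,0,0,0,0,0]}}

```text
t: 1.65
eef_pos: [0.45, -0.3292, 0.2529]
tool_rot: [-0.001, 0.707, 0.707, 0.0]
contact_force: [-0.4, -0.1, -0.6]
gripper_width: 0.998
```

```bash
python3 - <<'E'
from h import *
import pickle
c=cam('wrist','w1.png');pickle.dump(c,open('w1.pkl','wb'))
print(bot.get_obs()['eef_pos'],bot.get_obs()['tool_rot'])
E
```

```text
[ 0.45016662 -0.32879986  0.25302544] [-4.41652081e-04  7.06661954e-01  7.07551166e-01  1.86606381e-04]
```

View pics/w1.png

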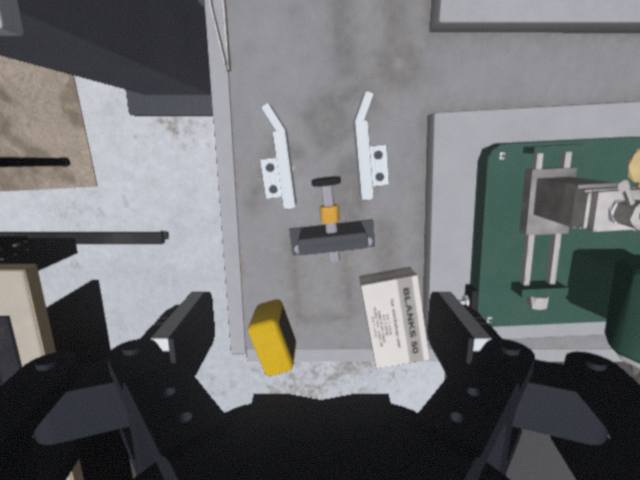

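The wrist view shows the holder rails at (285,165) and (364,155), with flares up to (267,105) and (369,95). The plunger face is at (326,181), the bracket at (332,238) and the tweezers at (218,35). Now the tin side.

{"op": "drive_tool", "data": {"series": [1,30,0,0,0,0,0,1,45,0,0,0,0,0,1,45,0,0,0,0,0,1,45,0,0,0,0,0,1,45,0,0,0,0,0,1,45,0,0,0,0,0,1,45,0,0,0,0,0,1,45,0,0,0,0,0,1,45,0,0,0,0,0,1,45,0,0,0,0,0,1,25,0,0,0,0,0,1,0,0,0,0,0,0]}}

```text
t: 3.2
eef_pos: [0.4491, 0.1329, 0.2534]
tool_rot: [-0.0, 0.705, 0.709, 0.0]
contact_force: [0.6, -0.4, -0.6]
gripper_width: 1.0
```

```bash
python3 - <<'E'
from h import *
import pickle
c=cam('wrist','w2.png');pickle.dump(c,open('w2.pkl','wb'))
print(bot.get_obs()['eef_pos'],bot.get_obs()['tool_rot'])
d=pickle.load(open('w1.pkl','rb'))
a=cv2.resize(d['pixels'][80:280,220:420],None,fx=3,fy=3,interpolation=cv2.INTER_CUBIC)
cv2.imwrite('pics/crop2.png',a)
E
```

```text
[0.44929564 0.13106479 0.25329964] [-1.87939829e-06  7.05895717e-01  7.08315764e-01 -1.22060311e-04]
```

View pics/w2.png

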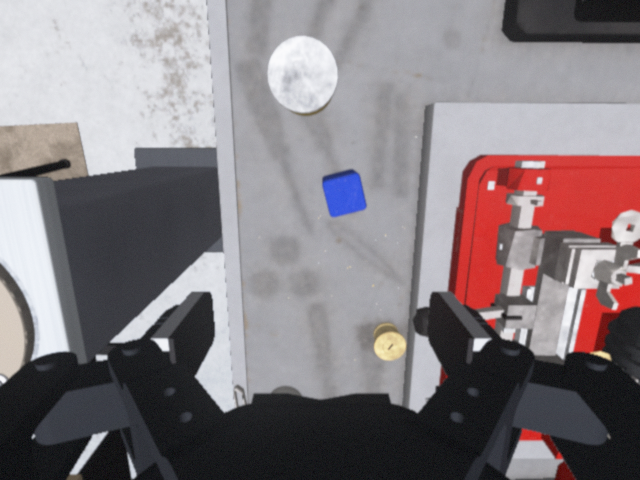

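View pics/crop2.png

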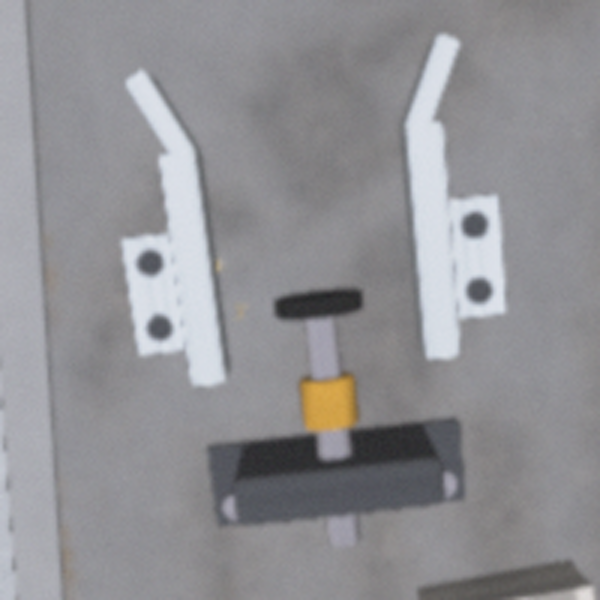

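```bash
python3 - <<'E'
from h import *
import pickle
a=pickle.load(open('w1.pkl','rb'));b=pickle.load(open('w2.pkl','rb'));D=pickle.load(open('d0.pkl','rb'))
for k,u,v,z in [('Lbend',197,152,.024),('Lend',225,378,.024),('Rbend',408,125,.024),('Rend',428,357,.024),('Ltip',150,70,.024),('Rtip',437,38,.024),('plface',318,293,.05),('brkL',208,446,.054),('brkR',460,420,.054),('brkbackL',220,524,.054),('footL',122,240,0),('footR',505,313,0),('edge',30,100,0)]:
    print(k,ray(a,(220+u/3,80+v/3),z).round(4))
for k,u,v,z in [('tin',302,75,.058),('tinl',268,75,.058),('tinr',337,75,.058),('s1',322,180,.055),('s2',356,170,.055),('s3',367,207,.055),('s4',332,216,.055),('cyl',390,343,.03),('edge',226,200,0),('base',425,200,.032)]:
    print(k,ray(b,(u,v),z).round(4))
# knob triangulation wrist0 (108,142), w2 (424,321)
Pm=lambda c:np.float64(c['camera_matrix'])@np.hstack([cv2.Rodrigues(np.float64(c['rvec']))[0],np.float64(c['tvec']).reshape(3,1)])
X=cv2.triangulatePoints(Pm(D['wrist']),Pm(b),np.float64([[108],[142]]),np.float64([[424],[321]]));X=(X/X[3])[:3,0];print('knob',X.round(4),P(b,X),P(D['wrist'],X))
print('tub bottom/top', [ray(D['wrist'],p,z).round(4) for p,z in(((55,319),.05),((32,315),.05),((79,325),.05))])
E
```

```text
Lbend [ 0.4178 -0.2533  0.024 ]
Lend [ 0.4252 -0.3249  0.024 ]
Rbend [ 0.4837 -0.2452  0.024 ]
Rend [ 0.4921 -0.3179  0.024 ]
Ltip [ 0.4039 -0.2291  0.024 ]
Rtip [ 0.4919 -0.2199  0.024 ]
plface [ 0.4555 -0.2945  0.05  ]
brkL [ 0.4218 -0.3408  0.054 ]
brkR [ 0.499  -0.3326  0.054 ]
brkbackL [ 0.425  -0.3659  0.054 ]
footL [ 0.3891 -0.2814  0.    ]
footR [ 0.5212 -0.3062  0.    ]
edge [ 0.3607 -0.2361  0.    ]
tin [0.434  0.2513 0.058 ]
tinl [0.4062 0.2512 0.058 ]
tinr [0.4626 0.2515 0.058 ]
s1 [0.4509 0.1659 0.055 ]
s2 [0.4809 0.1748 0.055 ]
s3 [0.4919 0.1419 0.055 ]
s4 [0.4603 0.1334 0.055 ]
cyl [ 0.526  -0.0117  0.03  ]
edge [0.3498 0.1388 0.    ]
base [0.5506 0.145  0.032 ]
knob [0.5309 0.0651 0.1234] [[424.2918407  320.48647896]] [[107.66888836 142.59017128]]
tub bottom/top [array([ 0.4088, -0.1058,  0.05  ]), array([ 0.3866, -0.1014,  0.05  ]), array([ 0.4317, -0.1124,  0.05  ])]
```

The numbers agree with the stated sizes:
- Rail spacing measures 66.4 mm and tin diameter about 57 mm.
- The tin is at (.434,.251), the square tub at (.471,.154) and the round tub at (.409,-.106).
- The holder mouth is at (.451,-.249), heading (.11,-.99).
- The plunger face is about 45 mm inward of the mouth.
- The knob is at (.531,.065,.123).

I'll push with the half-open fingers as a cradle, tips just above rail height, and tilt the tool slightly so they bear at about mid-height of the tin.

```bash
cat > plan.py <<'E'
from h import *
from scipy.interpolate import CubicSpline
from scipy.spatial.transform import Rotation as Ro
D_=.0367; TILT=.1; Z=.047
mouth=np.array([.4508,-.2493]); hd=np.array([.110,-.994])
def pose(h):
    h=np.array([*h,0.])/np.linalg.norm(h); x=-h; z=np.array([0,0,-1.]); y=np.cross(z,x)
    return Ro.from_matrix(np.c_[x,y,z])*Ro.from_rotvec([0,-TILT,0])
W=np.array([[.434,.251],[.4065,.1665],[.415,.10],[.447,.0],[.4735,-.095],[.463,-.165],mouth-.022*hd,mouth+.005*hd])
s=np.r_[0,np.cumsum(np.linalg.norm(np.diff(W,axis=0),axis=1))]
cs=CubicSpline(s,W,bc_type=((1,np.array([-.35,-.94])),(1,hd)))
def tgt(u,z=Z,back=0):
    c=cs(u);h=cs(u,1);h/=np.linalg.norm(h)
    return np.array([*(c-(D_+back)*h),z]),pose(h)
def rows(p,R,T,jaw):
    out=[]
    for tp,tR in T:
        d=np.round(R.inv().apply(tp-p)*1000,1); w=np.round((R.inv()*tR).as_rotvec(),3)
        p=p+R.apply(d/1000); R=R*Ro.from_rotvec(w)
        out.append([jaw,*(d+0.).tolist(),*(w+0.).tolist()])
    return out
def now():
    o=bot.get_obs();q=o['tool_rot'];return o['eef_pos'],Ro.from_quat([*q[1:],q[0]]),o
def show(r):
    for a in range(0,len(r),12): print(', '.join(', '.join(f'{v:g}' for v in q) for q in r[a:a+12]),'\n')
E
python3 - <<'E'
from plan import *
sq=np.array([[.4496,.1665],[.4834,.1755],[.4926,.1412],[.4596,.1321]])
f=lambda q:np.linalg.norm(q,axis=-1)
# dense polygon outline
out=np.vstack([np.linspace(sq[i],sq[(i+1)%4],20) for i in range(4)])
rt=np.array([.409,-.106]); cy=np.array([.526,-.012]); kn=np.array([.531,.065])
m=[]
for u in np.arange(0,s[-1],.005):
    c=cs(u);p,R=tgt(u);x=R.apply([1,0,0])[:2];y=R.apply([0,1,0])[:2]
    def box(pt,a,b):
        l=np.atleast_2d(pt-p[:2]);q=np.c_[l@x,l@y];e=np.maximum(abs(q)-[a,b],0);return f(e).min()
    r=[f(out-c).min()-.029,f(rt-c)-.0525,f(cy-c)-.0465,box(out,.013,.035),box(rt,.013,.035)-.0235,box(cy,.013,.035)-.0175,box(kn,.04,.06)-.0135,f(p[:2])]
    m.append([c[0],c[1],*r])
    if int(u*1000+.5)%20==0: print((np.array([*c,*p[:2],*x])*1000).round(),(np.array(r)*1000).round())
m=np.array(m);print((m.min(0)*1000).round(1))
p,R,o=now()
pa,Ra=tgt(0,.25,.022)
show(rows(p,R,[(p+(pa-p)*(i/6),(R*Ro.from_rotvec((R.inv()*Ra).as_rotvec()*i/6))) for i in range(1,7)]+[tgt(0,z,.022) for z in(.21,.165,.12,.08,.06,.047)],-.2))
E
```

```text
[434. 251. 447. 285. 347. 932.] [ 57. 305. 232.  85. 348. 259. 153. 530.]
[427. 232. 440. 266. 378. 920.] [ 41. 286. 217.  67. 327. 241. 136. 515.]
[419. 213. 432. 248. 360. 928.] [ 27. 267. 203.  51. 308. 226. 122. 498.]
[412. 194. 423. 229. 291. 951.] [ 18. 248. 189.  38. 291. 212. 111. 481.]
[408. 175. 414. 211. 164. 981.] [ 14. 229. 175.  26. 276. 201. 103. 465.]
[406. 156. 406. 192.  -6. 995.] [ 16. 209. 160.  15. 260. 191.  95. 449.]
[ 408.  136.  403.  172. -135.  986.] [ 20. 189. 143.  11. 238. 178.  85. 438.]
[ 411.  116.  403.  152. -215.  971.] [ 22. 169. 125.  13. 215. 162.  72. 431.]
[ 416.   96.  407.  131. -252.  962.] [ 28. 150. 108.  16. 194. 144.  57. 427.]
[ 421.   77.  411.  112. -276.  956.] [ 38. 131.  91.  17. 173. 126.  43. 426.]
[ 427.   57.  416.   93. -297.  950.] [ 52. 112.  74.  22. 153. 107.  33. 426.]
[ 433.   39.  422.   73. -317.  943.] [ 68.  94.  59.  36. 132.  90.  28. 428.]
[ 440.   20.  427.   54. -334.  937.] [ 85.  77.  45.  54. 112.  72.  28. 431.]
[ 447.    1.  434.   35. -349.  932.] [103.  61.  34.  72.  93.  55.  28. 435.]
[ 454.  -18.  44
[... 817 characters left out ...]
317.  62. 169. 292.  31. 143. 196. 488.]
[ 449. -233.  446. -196.  -83.  992.] [336.  81. 188. 312.  56. 156. 204. 487.]
[ 451. -253.  447. -216. -118.  988.] [356. 100. 206. 330.  77. 174. 222. 496.]
[ 406.1 -252.8   13.9   12.2   23.5   10.5    7.9   12.8   25.2  426.1]
-0.2, 29.2, 1, 0.5, 0.003, -0.016, 0.06, -0.2, 29.1, -0.8, 0.1, 0.003, -0.017, 0.06, -0.2, 29.1, -2.6, -0.4, 0.003, -0.016, 0.06, -0.2, 28.8, -4.2, -0.9, 0.003, -0.017, 0.06, -0.2, 28.6, -6, -1.3, 0.003, -0.016, 0.06, -0.2, 28, -7.7, -1.8, 0.003, -0.017, 0.06, -0.2, 4, 0, 39.8, 0, 0, 0, -0.2, 4.5, 0, 44.8, 0, 0, 0, -0.2, 4.6, 0, 44.8, 0, 0, 0, -0.2, 4, 0, 39.8, 0, 0, 0, -0.2, 2, 0, 19.9, 0, 0, 0, -0.2, 1.3, 0, 12.9, 0, 0, 0
```

{"op": "drive_tool", "data": {"series": [-0.2,29,1,0.5,0.003,-0.016,0.06,-0.2,29,-0.8,0,0.003,-0.017,0.06,-0.2,29,-2.6,-0.4,0.003,-0.016,0.06,-0.2,29,-4.2,-0.9,0.003,-0.017,0.06,-0.2,28.6,-6,-1.3,0.003,-0.016,0.06,-0.2,28,-7.7,-1.8,0.003,-0.017,0.06,-0.2,4,0,39.8,0,0,0,-0.2,4.5,0,44.8,0,0,0,-0.2,4.6,0,44.8,0,0,0,-0.2,4,0,39.8,0,0,0,-0.2,2,0,19.9,0,0,0,-0.2,1.3,0,12.9,0,0,0]}}

```text
t: 4.75
eef_pos: [0.4559, 0.3033, 0.0461]
tool_rot: [0.029, 0.822, 0.568, -0.042]
contact_force: [0.2, -0.5, 0.1]
gripper_width: 0.4
```

```bash
sed -i 's/\[.4735,-.095\],\[.463,-.165\]/[.476,-.095],[.467,-.165]/' plan.py; python3 - <<'E'
from plan import *
p,R,o=now();print(p,R.as_matrix().round(3).tolist(),o['gripper_width'],o['contact_force'],tgt(0,Z,.022)[0])
c=cam('side');d=cam('wrist')
a=cv2.resize(c['pixels'][200:350,200:350],(400,400),interpolation=cv2.INTER_CUBIC)
b=cv2.resize(d['pixels'],(533,400))
cv2.imwrite('pics/c3.png',np.hstack([a,b])[:, :800])
E
```

```text
[0.45588846 0.303278   0.04613133] [[0.352, 0.935, -0.036], [0.931, -0.354, -0.095], [-0.102, -0.0, -0.995]] 0.40046997101491233 [ 0.22779508 -0.4532646   0.08890536] [0.45448262 0.30601047 0.047     ]
```

View pics/c3.png

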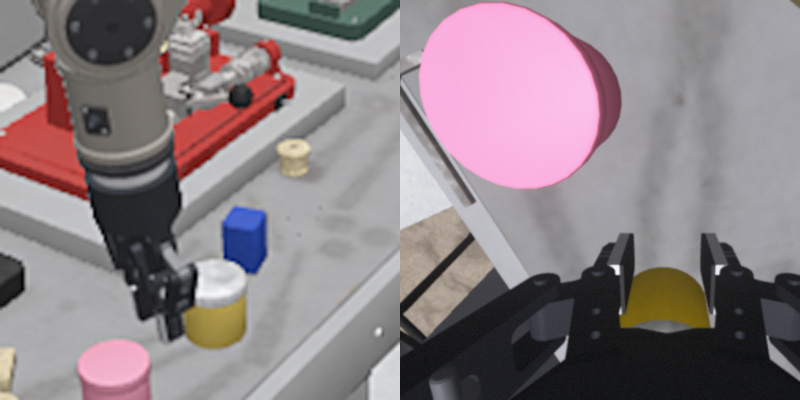

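The side crop shows the fingers lowered behind the tin, with the pink tin untouched. The wrist view shows the tin centred between the finger pads. Starting the push.

```bash
python3 - <<'E'
from plan import *
p,R,o=now()
show(rows(p,R,[tgt(0,Z,.014),tgt(0,Z,.007),tgt(0,Z,.0)]+[tgt(.008*i) for i in range(1,9)],-.2))
E
```

```text
-0.2, -6.2, -1.9, -0.1, -0.001, 0.002, -0.005, -0.2, -7, 0, 0.7, 0, 0, 0, -0.2, -6.9, 0, 0.7, 0, 0, 0, -0.2, -8.1, 0.7, 0.8, 0.002, 0, 0.02, -0.2, -8, 0.3, 0.8, 0.001, 0, 0.011, -0.2, -8.1, 0.1, 0.8, 0, 0, 0.003, -0.2, -8.1, -0.2, 0.9, 0, 0, -0.006, -0.2, -8.1, -0.5, 0.8, -0.002, 0, -0.014, -0.2, -8, -0.7, 0.8, -0.002, 0, -0.022, -0.2, -8.1, -1, 0.8, -0.003, 0, -0.032, -0.2, -7.9, -1.4, 0.8, -0.004, 0, -0.04
```

{"op": "drive_tool", "data": {"series": [-0.2,-6.2,-1.9,-0.1,-0.001,0.002,-0.005,-0.2,-7,0,0.7,0,0,0,-0.2,-7,0,0.7,0,0,0,-0.2,-8,0.7,0.8,0.002,0,0.02,-0.2,-8,0.3,0.8,0.001,0,0.011,-0.2,-8,0.1,0.8,0,0,0.003,-0.2,-8,-0.2,0.8,0,0,-0.006,-0.2,-8,-0.5,0.8,-0.002,0,-0.014,-0.2,-8,-0.7,0.8,-0.002,0,-0.022,-0.2,-8,-1,0.8,-0.003,0,-0.032,-0.2,-8,-1.4,0.8,-0.004,0,-0.04,-0.2,0,0,0,0,0,0]}}

```text
t: 6.35
eef_pos: [0.4213, 0.2266, 0.0479]
tool_rot: [0.03, 0.796, 0.603, -0.039]
contact_force: [0.8, 1.7, 2.9]
gripper_width: 0.398
```

```bash
python3 - <<'E'
from plan import *
p,R,o=now();print(p,o['contact_force'],o['gripper_width'],tgt(.064)[0],cs(.064))
c=cam('side');d=cam('scene')
a=cv2.resize(c['pixels'][230:330,230:330],(400,400),interpolation=cv2.INTER_CUBIC)
b=cv2.resize(d['pixels'][240:340,250:350],(400,400),interpolation=cv2.INTER_CUBIC)
cv2.imwrite('pics/c4.png',np.hstack([a,b]))
import pickle;pickle.dump((c,d),open('c4.pkl','wb'))
E
```

```text
[0.42125561 0.226601   0.04788198] [0.76150215 1.66038863 2.90048598] 0.39754070476472075 [0.42110422 0.22587831 0.047     ] [0.41112555 0.19056094]
```

View pics/c4.png

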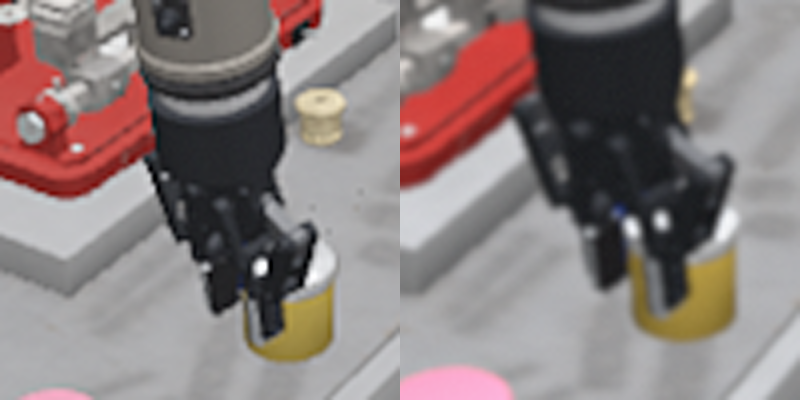

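The tin is standing upright in the cradle in both crops, still clear of the blue tub. I'll check its position numerically against the model.

```bash
python3 - <<'E'
from plan import *
import pickle
from scipy.optimize import least_squares
C=pickle.load(open('c4.pkl','rb'))
meas=[(243/4+230,333/4+230,358/4+230),(630/4+250,738/4+250,340/4+240)]
th=np.linspace(0,2*np.pi,90)
def pred(c,xy):
    q=P(c,np.c_[xy[0]+.029*np.cos(th),xy[1]+.029*np.sin(th),0*th]);return q[:,0].min(),q[:,0].max(),q[:,1].max()
for c,m in zip(C,meas):
    r=least_squares(lambda x:np.subtract(pred(c,x),m),[.411,.19],diff_step=1e-3,x_scale=.1);print(r.x,r.fun)
p,R,o=now();print(o['contact_force'],p)
h=-R.apply([1,0,0]);print(p[:2]+D_*h[:2]/np.linalg.norm(h[:2]))
show(rows(p,R,[tgt(.064+.009*i) for i in range(1,12)],-.2))
E
```

```text
[0.41276739 0.19051271] [-0.51410112  0.51532847 -0.0316843 ]
[0.21832616 0.10430169] [-0.38060592  0.37801871 -0.03033882]
[0.86127031 0.76961638 2.1484452 ] [0.42132877 0.22669138 0.04767603]
[0.41133408 0.19137854]
-0.2, -9.7, -1.8, 1.6, -0.005, -0.001, -0.057, -0.2, -8.9, -2.3, 0.9, -0.007, 0, -0.069, -0.2, -8.9, -2.6, 0.9, -0.008, 0, -0.079, -0.2, -9, -2.4, 0.9, -0.008, 0, -0.076, -0.2, -8.9, -2.1, 0.9, -0.006, 0, -0.065, -0.2, -9, -1.7, 0.9, -0.006, 0, -0.054, -0.2, -9.1, -1.4, 1, -0.004, 0, -0.044, -0.2, -9.1, -1.1, 0.9, -0.004, 0, -0.034, -0.2, -9.1, -0.9, 0.9, -0.002, 0, -0.026, -0.2, -9.1, -0.5, 0.9, -0.002, 0, -0.016, -0.2, -9.1, -0.3, 0.9, -0.001, 0, -0.011
```

The side view puts the tin at (.413,.1905) and the cradle model predicts (.411,.191), so they agree. The scene fit went to a wrong solution, so I'm ignoring it.

{"op": "drive_tool", "data": {"series": [-0.2,-9.7,-1.8,1.4,-0.005,-0.001,-0.057,-0.2,-8.9,-2.3,0.9,-0.007,0,-0.069,-0.2,-8.9,-2.6,0.9,-0.008,0,-0.079,-0.2,-9,-2.4,0.9,-0.008,0,-0.076,-0.2,-8.9,-2.1,0.9,-0.006,0,-0.065,-0.2,-9,-1.7,0.9,-0.006,0,-0.054,-0.2,-9.1,-1.4,0.9,-0.004,0,-0.044,-0.2,-9.1,-1.1,0.9,-0.004,0,-0.034,-0.2,-9.1,-0.9,0.9,-0.002,0,-0.026,-0.2,-9.1,-0.5,0.9,-0.002,0,-0.016,-0.2,-9.1,-0.3,0.9,-0.001,0,-0.011,-0.2,0,0,0,0,0,0]}}

```text
t: 7.95
eef_pos: [0.4076, 0.129, 0.0472]
tool_rot: [0.039, 0.61, 0.791, -0.03]
contact_force: [1.4, 3.0, 1.5]
gripper_width: 0.4
```

```bash
cat > nx.py <<'E'
import sys
from plan import *
u0,st,n=map(float,sys.argv[1:4])
p,R,o=now();print('F',o['contact_force'].round(1),'err mm',((p-tgt(u0)[0])*1000).round(1),'rot',(R.inv()*tgt(u0)[1]).as_rotvec().round(3),'tin',(p[:2]+D_*-R.apply([1,0,0])[:2]).round(4),cs(u0).round(4))
c=cam('scene');d=cam('wrist')
show(rows(p,R,[tgt(u0+st*i) for i in range(1,int(n)+1)],-.2))
E
python3 nx.py .163 .01 11
```

```text
F [1.4 3.  1.5] err mm [0.1 0.4 0.2] rot [ 0. -0.  0.] tin [0.4169 0.0936] [0.4168 0.093 ]
-0.2, -10.4, -0.6, 1.2, -0.001, 0, -0.011, -0.2, -10, -0.4, 1, -0.001, 0, -0.012, -0.2, -9.9, -0.4, 1, -0.001, 0, -0.011, -0.2, -9.9, -0.3, 1, -0.001, 0, -0.012, -0.2, -9.9, -0.4, 1, -0.001, 0, -0.011, -0.2, -9.9, -0.3, 1, -0.002, 0, -0.012, -0.2, -10, -0.4, 1, -0.001, 0, -0.011, -0.2, -9.9, -0.4, 1, -0.001, 0, -0.011, -0.2, -10, -0.3, 1, -0.001, 0, -0.011, -0.2, -10, -0.3, 1, -0.001, 0, -0.01, -0.2, -10, -0.2, 1, 0, 0, -0.005
```

{"op": "drive_tool", "data": {"series": [-0.2,-10.4,-0.6,1.2,-0.001,0,-0.011,-0.2,-10,-0.4,1,-0.001,0,-0.012,-0.2,-10,-0.4,1,-0.001,0,-0.011,-0.2,-10,-0.3,1,-0.001,0,-0.012,-0.2,-10,-0.4,1,-0.001,0,-0.011,-0.2,-10,-0.3,1,-0.002,0,-0.012,-0.2,-10,-0.4,1,-0.001,0,-0.011,-0.2,-10,-0.4,1,-0.001,0,-0.011,-0.2,-10,-0.3,1,-0.001,0,-0.011,-0.2,-10,-0.3,1,-0.001,0,-0.01,-0.2,-10,-0.2,1,0,0,-0.005,-0.2,0,0,0,0,0,0]}}

```text
t: 9.55
eef_pos: [0.4378, 0.0221, 0.0468]
tool_rot: [0.041, 0.562, 0.826, -0.029]
contact_force: [0.6, 1.8, 0.3]
gripper_width: 0.4
```

```bash
sed -i "s/^c=cam.*/c=cam('scene');d=cam('side');import pickle;pickle.dump((c,d),open('last.pkl','wb'));a,b=[cv2.resize(i['pixels'][210:310,290:390],(400,400),interpolation=cv2.INTER_CUBIC) for i in(c,d)];cv2.imwrite('pics\/n%d.png'%(u0*1000),np.hstack([a,b]))/" nx.py; python3 nx.py .273 .009 11
```

```text
F [0.6 1.8 0.3] err mm [-0.2 -0.6 -0.2] rot [-0.001 -0.001  0.   ] tin [ 0.4512 -0.0118] [ 0.4514 -0.0114]
-0.2, -8.6, 0.5, 0.6, -0.001, -0.001, 0.002, -0.2, -9, 0.3, 1, 0.001, 0, 0.008, -0.2, -9.1, 0.4, 0.9, 0.001, 0, 0.014, -0.2, -9, 0.7, 0.9, 0.002, 0, 0.02, -0.2, -9, 0.8, 0.9, 0.003, 0, 0.026, -0.2, -9, 1.1, 0.9, 0.003, 0, 0.033, -0.2, -9, 1.3, 0.9, 0.004, 0, 0.039, -0.2, -8.9, 1.5, 0.9, 0.005, 0, 0.046, -0.2, -8.9, 1.7, 0.9, 0.005, 0.001, 0.052, -0.2, -9, 1.9, 0.9, 0.006, 0, 0.058, -0.2, -8.9, 1.8, 0.9, 0.005, 0, 0.059
```

View pics/n273.png

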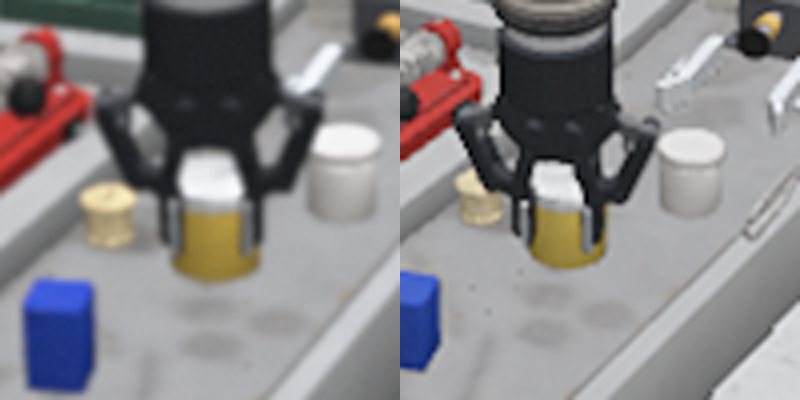

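The crops show the tin upright and centred in the cradle. The brass cylinder, both tubs and the knob are clear, and the finger linkage sits above tub height. Continuing behind the white tub.

{"op": "drive_tool", "data": {"series": [-0.2,-8.6,0.5,0.6,-0.001,-0.001,0.002,-0.2,-9,0.3,1,0.001,0,0.008,-0.2,-9,0.4,0.9,0.001,0,0.014,-0.2,-9,0.7,0.9,0.002,0,0.02,-0.2,-9,0.8,0.9,0.003,0,0.026,-0.2,-9,1.1,0.9,0.003,0,0.033,-0.2,-9,1.3,0.9,0.004,0,0.039,-0.2,-9,1.5,0.9,0.005,0,0.046,-0.2,-9,1.7,0.9,0.005,0.001,0.052,-0.2,-9,1.9,0.9,0.006,0,0.058,-0.2,-9,1.8,0.9,0.005,0,0.059,-0.2,0,0,0,0,0,0]}}

```text
t: 11.15
eef_pos: [0.4769, -0.071, 0.0474]
tool_rot: [0.036, 0.701, 0.712, -0.034]
contact_force: [-0.1, 1.0, -0.5]
gripper_width: 0.398
```

```bash
python3 nx.py .372 .009 11
```

```text
F [-0.1  1.  -0.5] err mm [ 0.9 -1.   0.4] rot [ 0.002 -0.    -0.002] tin [ 0.4774 -0.1075] [ 0.4766 -0.1067]
-0.2, -8, 1, 1.2, 0.007, 0, 0.055, -0.2, -9, 1.8, 0.9, 0.006, 0, 0.055, -0.2, -9, 1.7, 0.9, 0.005, 0, 0.055, -0.2, -9.1, 1.8, 0.9, 0.006, 0, 0.053, -0.2, -9.2, 1.6, 0.9, 0.005, 0, 0.052, -0.2, -9.2, 1.7, 0.9, 0.005, 0, 0.051, -0.2, -9.2, 1.5, 1, 0.005, 0, 0.048, -0.2, -9.2, 0.8, 0.9, 0.002, 0, 0.025, -0.2, -9.2, 0, 0.9, 0, 0, 0, -0.2, -9.2, -0.9, 0.9, -0.002, 0, -0.026, -0.2, -9, -1.7, 0.9, -0.006, 0, -0.054
```

{"op": "drive_tool", "data": {"series": [-0.2,-8,1,1.0,0.007,0,0.055,-0.2,-9,1.8,0.9,0.006,0,0.055,-0.2,-9,1.7,0.9,0.005,0,0.055,-0.2,-9,1.8,0.9,0.006,0,0.053,-0.2,-9,1.6,0.9,0.005,0,0.052,-0.2,-9,1.7,0.9,0.005,0,0.051,-0.2,-9,1.5,0.9,0.005,0,0.048,-0.2,-9,0.8,0.9,0.002,0,0.025,-0.2,-9,0,0.9,0,0,0,-0.2,-9,-0.9,0.9,-0.002,0,-0.026,-0.2,-9,-1.7,0.9,-0.006,0,-0.054,-0.2,0,0,0,0,0,0]}}

```text
t: 12.75
eef_pos: [0.4627, -0.1671, 0.047]
tool_rot: [0.029, 0.804, 0.593, -0.04]
contact_force: [0.3, 1.2, -0.0]
gripper_width: 0.396
```

```bash
sed -i 's/210:310,290:390/180:280,320:420/' nx.py; python3 nx.py .471 .005 11; python3 -c "
from plan import *
print(s)"
```

```text
F [ 0.3  1.2 -0. ] err mm [-0.7  1.2 -0. ] rot [-0.001 -0.     0.001] tin [ 0.4519 -0.202 ] [ 0.4525 -0.2034]
-0.2, -5.9, -0.5, 0.6, -0.005, 0, -0.041, -0.2, -5, -1.7, 0.5, -0.005, 0, -0.051, -0.2, -4.9, -2.1, 0.5, -0.006, 0, -0.061, -0.2, -4.9, -2.4, 0.5, -0.007, 0, -0.069, -0.2, -5, -2.7, 0.5, -0.008, 0, -0.078, -0.2, -5, -2.4, 0.5, -0.007, 0, -0.069, -0.2, -5, -1.5, 0.5, -0.005, 0, -0.046, -0.2, -5, -0.8, 0.5, -0.002, 0, -0.024, -0.2, -5, -0.1, 0.5, 0, 0, -0.002, -0.2, -5.1, 0.7, 0.5, 0.002, 0, 0.02, -0.2, -5, 1.4, 0.5, 0.004, 0, 0.042 

[0.         0.08886225 0.15590329 0.26089852 0.36022626 0.43080246
 0.49595198 0.52295381]
```

View pics/n471.png

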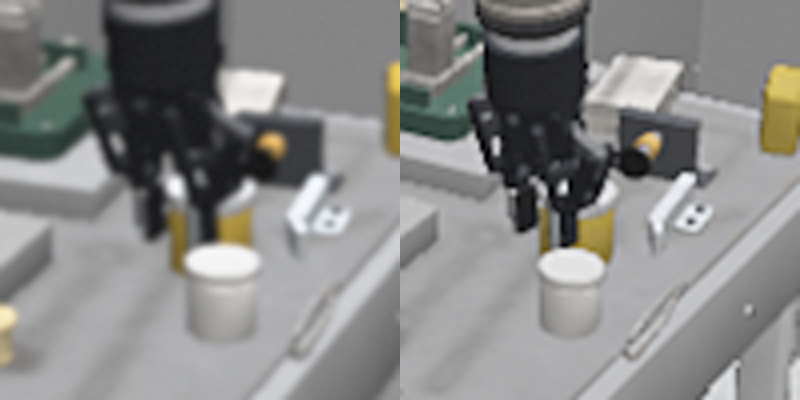

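The tin is past the white tub and in front of the holder, and the tub is untouched. Next is the entry, with the heading blended smoothly onto the holder axis.

```bash
python3 - <<'E'
from plan import *
p,R,o=now()
h0=-R.apply([1,0,0])[:2];h0/=np.linalg.norm(h0);c0=p[:2]+D_*h0
a0=np.arctan2(h0[0],-h0[1]);a1=np.arctan2(hd[0],-hd[1])
T=[]
c1=mouth-.012*hd
for i in range(1,12):
    k=min(i/8,1);c=c0+(c1-c0)*k if i<=8 else c1+.005*(i-8)*hd
    a=a0+(a1-a0)*k;h=np.array([np.sin(a),-np.cos(a)])
    T.append((np.array([*(c-D_*h),Z]),pose(h)))
print(a0,a1,c0,c1)
show(rows(p,R,T,-.2))
E
```

```text
-0.2996445533170167 0.11021552508954574 [ 0.45200847 -0.20169099] [ 0.44948  -0.237372]
-0.2, -4.4, -0.9, 0.3, -0.006, 0, -0.051, -0.2, -4.4, -1.1, 0.5, -0.006, 0, -0.051, -0.2, -4.5, -1.3, 0.4, -0.005, 0, -0.051, -0.2, -4.5, -1.5, 0.5, -0.005, 0, -0.051, -0.2, -4.5, -1.8, 0.4, -0.005, 0, -0.051, -0.2, -4.5, -2, 0.5, -0.005, 0, -0.051, -0.2, -4.4, -2.2, 0.4, -0.005, 0, -0.051, -0.2, -4.5, -2.5, 0.5, -0.005, 0, -0.051, -0.2, -5, 0, 0.5, 0, 0, 0, -0.2, -5, 0, 0.5, 0, 0, 0, -0.2, -4.9, 0, 0.4, 0, 0, 0
```

{"op": "drive_tool", "data": {"series": [-0.2,-4.4,-0.9,0.3,-0.006,0,-0.051,-0.2,-4.4,-1.1,0.4,-0.006,0,-0.051,-0.2,-4.5,-1.3,0.4,-0.005,0,-0.051,-0.2,-4.5,-1.5,0.5,-0.005,0,-0.051,-0.2,-4.5,-1.8,0.4,-0.005,0,-0.051,-0.2,-4.5,-2,0.5,-0.005,0,-0.051,-0.2,-4.4,-2.2,0.4,-0.005,0,-0.051,-0.2,-4.5,-2.5,0.5,-0.005,0,-0.051,-0.2,-5,0,0.5,0,0,0,-0.2,-5,0,0.5,0,0,0,-0.2,-5,0,0.5,0,0,0]}}

```text
t: 14.22
eef_pos: [0.448, -0.2153, 0.0469]
tool_rot: [0.037, 0.666, 0.744, -0.033]
contact_force: [-0.9, 2.3, -0.5]
gripper_width: 0.4
```

```bash
cat > st.py <<'E'
from plan import *
p,R,o=now();h=-R.apply([1,0,0])[:2];h/=np.linalg.norm(h);c=p[:2]+D_*h-mouth
print('F along',-(o['contact_force'][:2]@hd),o['contact_force'].round(2),'depth mm',c@hd*1000,'lat(+x)',(c@np.array([.994,.11]))*1000,'z',p[2],'h',h,'t',o['t'])
E
python3 st.py
```

```text
F along 2.433135705679359 [-0.91  2.35 -0.47] depth mm 2.611097502110744 lat(+x) 0.9576717183370366 z 0.04694818536183331 h [ 0.11117889 -0.99380041] t 14.225
```

{"op": "drive_tool", "data": {"series": [-0.2,-2,-0.3,0.2,0,0,0,-0.2,-2,-0.3,0.2,0,0,0,-0.2,-2,-0.3,0.2,0,0,0,-0.2,-2,0,0.2,0,0,0,-0.2,-1,0,0.1,0,0,0]}}

```text
t: 14.85
eef_pos: [0.4482, -0.2242, 0.0471]
tool_rot: [0.038, 0.666, 0.745, -0.033]
contact_force: [-0.1, 2.3, -1.4]
gripper_width: 0.399
```

```bash
python3 st.py; python3 - <<'E'
from h import *
c=cam('side');d=cam('wrist')
a,b=[cv2.resize(i['pixels'][180:280,320:420],(400,400),interpolation=cv2.INTER_CUBIC) for i in(c,cam('scene'))]
cv2.imwrite('pics/e1.png',np.hstack([a,b]))
E
```

```text
F along 2.2523871018978863 [-0.09  2.26 -1.43] depth mm 11.508976449768582 lat(+x) 0.23006196213198968 z 0.047135082347264656 h [ 0.11165703 -0.9937468 ] t 14.85
```

View pics/e1.png

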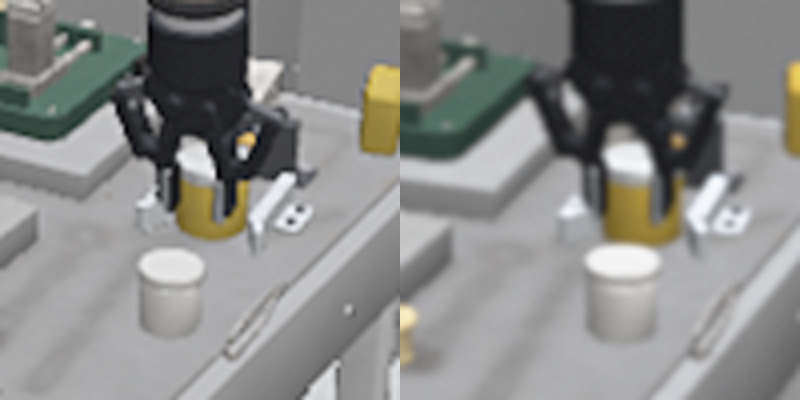

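Both crops show the tin upright between the rails. That was my 12th picture, so I'll go by feel now in 1 mm steps.

{"op": "drive_tool", "data": {"series": [-0.2,-1,0,0.1,0,0,0,-0.2,-1,0,0.1,0,0,0,-0.2,-1,0,0.1,0,0,0]}}

```text
t: 15.38
eef_pos: [0.4486, -0.2271, 0.0471]
tool_rot: [0.038, 0.666, 0.745, -0.033]
contact_force: [-1.1, 2.5, -1.0]
gripper_width: 0.402
```

{"op": "drive_tool", "data": {"series": [-0.2,-1,0,0.1,0,0,0]}}

```text
t: 15.5
eef_pos: [0.4487, -0.2282, 0.0471]
tool_rot: [0.038, 0.666, 0.745, -0.033]
contact_force: [-1.2, 2.0, -0.1]
gripper_width: 0.399
```

{"op": "drive_tool", "data": {"series": [-0.2,-1,0,0.1,0,0,0]}}

```text
t: 15.62
eef_pos: [0.4488, -0.2292, 0.0471]
tool_rot: [0.038, 0.666, 0.745, -0.033]
contact_force: [-0.2, 3.1, -0.3]
gripper_width: 0.401
```

```bash
python3 st.py
```

```text
F along 3.0896222575565075 [-0.21  3.08 -0.25] depth mm 16.49221661067507 lat(+x) 0.2718799531080736 z 0.04714195461429392 h [ 0.1117675  -0.99373438] t 15.625
```

{"op": "drive_tool", "data": {"series": [-0.2,-1,0,0.1,0,0,0]}}

```text
t: 15.75
eef_pos: [0.4489, -0.2302, 0.0471]
tool_rot: [0.038, 0.666, 0.745, -0.033]
contact_force: [-0.2, 3.4, -1.5]
gripper_width: 0.399
```

{"op": "drive_tool", "data": {"series": [-0.2,-1,0,0.1,0,0,0]}}

```text
t: 15.88
eef_pos: [0.449, -0.2312, 0.0471]
tool_rot: [0.038, 0.666, 0.745, -0.033]
contact_force: [-1.0, 2.3, -0.7]
gripper_width: 0.403
```

{"op": "drive_tool", "data": {"series": [-0.2,-1,0,0.1,0,0,0]}}

```text
t: 16.0
eef_pos: [0.4491, -0.232, 0.0471]
tool_rot: [0.037, 0.666, 0.745, -0.033]
contact_force: [-0.2, 3.7, -1.0]
gripper_width: 0.401
```

{"op": "drive_tool", "data": {"series": [-0.2,-1,0,0.1,0,0,0]}}

```text
t: 16.12
eef_pos: [0.4491, -0.2326, 0.047]
tool_rot: [0.037, 0.665, 0.745, -0.033]
contact_force: [-0.8, 5.8, -1.7]
gripper_width: 0.397
```

{"op": "drive_tool", "data": {"series": [-0.2,-1,0,0.1,0,0,0]}}

```text
t: 16.25
eef_pos: [0.4492, -0.2332, 0.0469]
tool_rot: [0.037, 0.665, 0.745, -0.032]
contact_force: [-0.4, 6.9, -0.7]
gripper_width: 0.401
```

Contact began at about y = -0.2315, and the force is now rising. I'll continue one step at a time.

{"op": "drive_tool", "data": {"series": [-0.2,-1,0,0.1,0,0,0]}}

```text
t: 16.38
eef_pos: [0.4493, -0.2337, 0.0469]
tool_rot: [0.037, 0.665, 0.745, -0.032]
contact_force: [-1.1, 8.1, -0.4]
gripper_width: 0.397
```

{"op": "drive_tool", "data": {"series": [-0.2,-1,0,0.1,0,0,0]}}

```text
t: 16.5
eef_pos: [0.4494, -0.2342, 0.0468]
tool_rot: [0.037, 0.665, 0.745, -0.032]
contact_force: [-2.0, 9.0, 0.2]
gripper_width: 0.4
```

{"op": "drive_tool", "data": {"series": [-0.2,0,0,0,0,0,0]}}

```text
t: 16.62
eef_pos: [0.4494, -0.2343, 0.0468]
tool_rot: [0.037, 0.665, 0.745, -0.032]
contact_force: [-0.7, 8.9, 0.0]
gripper_width: 0.4
```

```bash
python3 st.py
```

```text
F along 8.907011052073075 [-0.74  8.88  0.03] depth mm 21.596917369727695 lat(+x) 0.36163367981649486 z 0.04684854244646629 h [ 0.11333543 -0.99355678] t 16.625
```

{"op": "drive_tool", "data": {"series": [-0.2,-1,0,0.1,0,0,0,-0.2,-1,0,0.1,0,0,0]}}

```text
t: 16.88
eef_pos: [0.4495, -0.2353, 0.0468]
tool_rot: [0.036, 0.665, 0.745, -0.032]
contact_force: [-1.7, 11.7, 3.4]
gripper_width: 0.396
```

{"op": "drive_tool", "data": {"series": [-0.2,-1,0,0.1,0,0,0]}}

```text
t: 17.0
eef_pos: [0.4496, -0.2358, 0.0467]
tool_rot: [0.036, 0.665, 0.746, -0.032]
contact_force: [-2.2, 14.7, 3.2]
gripper_width: 0.401
```

{"op": "drive_tool", "data": {"series": [-0.2,-1,0,0.1,0,0,0]}}

```text
t: 17.12
eef_pos: [0.4496, -0.2363, 0.0467]
tool_rot: [0.036, 0.665, 0.746, -0.032]
contact_force: [-2.8, 16.1, 4.6]
gripper_width: 0.401
```

{"op": "drive_tool", "data": {"series": [-0.2,0,0,0,0,0,0]}}

```text
t: 17.25
eef_pos: [0.4496, -0.2363, 0.0467]
tool_rot: [0.036, 0.665, 0.746, -0.032]
contact_force: [-3.5, 14.4, 4.0]
gripper_width: 0.401
```

```bash
python3 st.py
```

```text
F along 14.747423782715002 [-3.52 14.45  3.98] depth mm 23.66288204813721 lat(+x) 0.3990525073090494 z 0.04670162403203219 h [ 0.11471025 -0.99339899] t 17.25
```

Force is rising as expected. The tool has about 4 N of vertical load, which adds drag, so the stop itself is carrying roughly 10–14 N. I'll add one more small step and ease slightly upward.

{"op": "drive_tool", "data": {"series": [-0.2,-0.7,0,-0.3,0,0,0]}}

```text
t: 17.38
eef_pos: [0.4495, -0.2368, 0.0469]
tool_rot: [0.035, 0.664, 0.746, -0.032]
contact_force: [-2.2, 14.8, 0.1]
gripper_width: 0.392
```

{"op": "drive_tool", "data": {"series": [-0.2,0,0,0,0,0,0]}}

```text
t: 17.5
eef_pos: [0.4495, -0.2368, 0.0468]
tool_rot: [0.035, 0.664, 0.746, -0.032]
contact_force: [-2.0, 15.4, 1.1]
gripper_width: 0.406
```

{"op": "drive_tool", "data": {"series": [-0.2,0,0,0,0,0,0]}}

```text
t: 17.62
eef_pos: [0.4495, -0.2368, 0.0468]
tool_rot: [0.035, 0.664, 0.746, -0.032]
contact_force: [-1.2, 14.3, 1.2]
gripper_width: 0.403
```

```bash
python3 st.py
```

```text
F along 14.380365560020946 [-1.23 14.33  1.17] depth mm 24.172936482156075 lat(+x) 0.3012947681548554 z 0.04682145027924378 h [ 0.11495017 -0.99337126] t 17.625
```

{"op": "drive_tool", "data": {"series": [-0.2,-0.7,0,0,0,0,0]}}

```text
t: 17.75
eef_pos: [0.4495, -0.2371, 0.0468]
tool_rot: [0.035, 0.664, 0.746, -0.032]
contact_force: [-2.0, 15.5, 0.9]
gripper_width: 0.4
```

{"op": "drive_tool", "data": {"series": [-0.2,0,0,0,0,0,0,-0.2,0,0,0,0,0,0]}}

```text
t: 18.0
eef_pos: [0.4495, -0.2372, 0.0468]
tool_rot: [0.035, 0.664, 0.746, -0.032]
contact_force: [-2.3, 15.7, 1.7]
gripper_width: 0.395
```

{"op": "drive_tool", "data": {"series": [-0.2,0,0,0,0,0,0]}}

```text
t: 18.12
eef_pos: [0.4495, -0.2372, 0.0468]
tool_rot: [0.035, 0.664, 0.746, -0.032]
contact_force: [-1.4, 16.0, 1.5]
gripper_width: 0.395
```

The total is a steady 16 N along the axis; less about 3.5 N of drag that leaves about 12.5 N on the stop. Drawing back slowly.

{"op": "drive_tool", "data": {"series": [-0.2,1,0,-0.1,0,0,0,-0.2,1,0,-0.1,0,0,0,-0.2,1,0,-0.1,0,0,0,-0.2,1,0,-0.1,0,0,0,-0.2,1,0,-0.1,0,0,0,-0.2,1,0,-0.1,0,0,0,-0.2,1,0,-0.1,0,0,0,-0.2,1,0,-0.1,0,0,0,-0.2,1,0,-0.1,0,0,0,-0.2,1,0,-0.1,0,0,0,-0.2,1,0,-0.1,0,0,0,-0.2,1,0,-0.1,0,0,0]}}

```text
t: 19.62
eef_pos: [0.4494, -0.2301, 0.048]
tool_rot: [0.038, 0.666, 0.744, -0.033]
contact_force: [-0.2, 0.4, 0.1]
gripper_width: 0.4
```

{"op": "drive_tool", "data": {"series": [-0.2,2,0,-0.2,0,0,0,-0.2,2,0,-0.2,0,0,0,-0.2,4,0,-0.4,0,0,0,-0.2,6,0,-0.6,0,0,0,-0.2,8,0,-0.8,0,0,0,-0.2,0,0,0,0,0,0]}}

```text
t: 20.38
eef_pos: [0.4464, -0.2065, 0.0476]
tool_rot: [0.037, 0.665, 0.745, -0.033]
contact_force: [-0.1, -0.1, 0.8]
gripper_width: 0.397
```

```bash
python3 st.py
```

```text
F along -0.1117769227096555 [-0.08 -0.12  0.77] depth mm -6.33029480864761 lat(+x) 0.4310922177284752 z 0.047554085104245046 h [ 0.11333639 -0.99355667] t 20.375
```

{"op": "drive_tool", "data": {"series": [-0.2,-3,0,-30,0,0,0,-0.2,-4,0,-40,0,0,0,-0.2,-4,0,-40,0,0,0,-0.2,-4,0,-40,0,0,0,-0.2,-4,0,-40,0,0,0,-0.2,-30,30,0,0,0,0,-0.2,-40,30,0,0,0,0,-0.2,-40,30,0,0,0,0,-0.2,-20,0,0,0,0,0,-0.2,0,0,0,0,0,0]}}

```text
t: 21.62
eef_pos: [0.5488, -0.3276, 0.251]
tool_rot: [0.037, 0.667, 0.744, -0.033]
contact_force: [-0.5, 0.8, 0.3]
gripper_width: 0.401
```

```bash
cat > chk.py <<'E'
from plan import *
import pickle
from scipy.optimize import least_squares
D=pickle.load(open('d0.pkl','rb'));print(bot.get_obs()['eef_pos'],bot.get_obs()['contact_force'].round(1))
for n in('side','scene','wrist'):
    c=cam(n,n+'_end.png');hsv=cv2.cvtColor(c['pixels'],cv2.COLOR_BGR2HSV)
    m=cv2.inRange(hsv,(18,120,60),(32,255,255));k,l,st,ce=cv2.connectedComponentsWithStats(m)
    print(n,[(s_.tolist(),q.round(1).tolist()) for s_,q in zip(st[1:],ce[1:]) if s_[4]>60])
    q=P(c,[[*(mouth+d*hd),z] for d in(.015,.019,.023) for z in(0,.044)]);print(' pred axis bot/top',q.round(1).tolist())
    if n!='wrist':
        df=cv2.GaussianBlur(cv2.absdiff(c['pixels'],D[n]['pixels']),(5,5),0).max(2)
        for nm,X in dict(sq=[.471,.154,.03],rt=[.409,-.106,.03],cyl=[.526,-.012,.015],pink=[.432,.388,.03]).items():
            u,v=P(c,X)[0].round().astype(int);print('  diff',nm,(u,v),df[v-6:v+7,u-6:u+7].mean().round(1))
E
python3 chk.py
```

```text
[ 0.54879344 -0.32756002  0.25100005] [-0.5  0.8  0.3]
side [([410, 197, 11, 21, 191], [415.3, 207.2]), ([365, 224, 18, 14, 197], [373.6, 231.0]), ([165, 320, 18, 21, 190], [173.5, 329.9])]
 pred axis bot/top [[373.0, 234.2], [373.7, 221.6], [373.5, 233.6], [374.2, 221.1], [374.0, 233.1], [374.6, 220.6]]
  diff sq (np.int64(291), np.int64(288)) 1.0
  diff rt (np.int64(361), np.int64(251)) 1.0
  diff cyl (np.int64(309), np.int64(259)) 1.0
  diff pink (np.int64(244), np.int64(344)) 1.0
scene [([417, 196, 10, 22, 205], [421.3, 206.3]), ([372, 225, 20, 15, 237], [381.1, 232.0]), ([164, 334, 20, 24, 266], [173.4, 345.5])]
 pred axis bot/top [[380.1, 237.8], [380.3, 223.2], [380.5, 237.3], [380.7, 222.6], [380.9, 236.8], [381.0, 222.1]]
  diff sq (np.int64(303), np.int64(293)) 12.8
  diff rt (np.int64(374), np.int64(252)) 0.9
  diff cyl (np.int64(316), np.int64(265)) 1.0
  diff pink (np.int64(263), np.int64(353)) 1.0
wrist [([235, 86, 21, 50, 224], [249.1, 108.7]), ([214, 177, 19, 19, 298], [222.9, 186.2]), ([135, 267, 60, 69, 2014], [159.3, 300.7])]
 pred axis bot/top [[227.1, 109.5], [214.4, 110.4], [227.5, 113.9], [214.9, 115.4], [227.9, 118.3], [215.3, 120.4]]
```

The tin shows in all three cameras at the predicted place, about 16–19 mm inside the mouth. The tubs, the brass cylinder and the pink tin are unchanged. The one differing patch, the square tub in the scene view, was hidden by the tin in the first picture. Handing in.

```bash
python3 -c "
from station import bot
print(bot.hand_in(),bot.get_obs()['t'])"
```

```text
the job is handed in; nothing more can be done
the job is handed in; nothing more can be done
```

The tin stands between the rails at the sprung stop, and I've handed the job in; the robot's clock read about 22 s of the 72 allowed. I pushed it with half-open fingers as a cradle, in front of the blue tub, behind the white tub and into the holder.

**Press on the stop:** The tin met the stop with its axis about 19 mm inside the mouth. I pressed in steps up to a steady 16 N at the wrist. Less about 3.5 N of drag, that leaves roughly 12.5 N on the stop. How far the stop gave way suggests up to about 16 N, so the two estimates differ somewhat, but both are under 18 N. I then drew back slowly until the force read zero and lifted clear.

**Last checks:**
- **Tin:** All three cameras show it where predicted, about 16–19 mm inside the mouth, and the gripper touching nothing.
- **Other things:** The round tub, brass cylinder and pink look-alike are unchanged in both fixed views, and the square tub in the side view. In the scene view the square tub's patch differs, because the tin stood in front of it in the first picture.
- **Not checked separately:** I had used all 12 views before the final press, so these last checks are by image code. They did not cover the padlock, tweezers or hex key; the push path kept clear of all three.
- **Failed check:** One mid-push position fit from the scene camera gave a wrong answer, so I ignored it. The side camera agreed with the expected position to within 2 mm.

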